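# Pack the detector clamp with spacers and hold it shut

## Task

Close the gap in front of the black detector head: one finned spacer already stands there, so take more of them from the tray and stand them upright beside it in the channel between the jaw and the head's nose, broad faces to the jaw, until the jaw, pushed forward, pinches the stack firmly against the head instead of running loose to its stop. Add a spacer whenever the jaw still runs to its stop, keep spare ones away from the clamp, and do not disturb the other things on the bench. Finish while holding: keep pushing the jaw so that the stack stays pinched, as the jaw springs back when let go.

Things in the scene. Friction and masses are not known exactly. Their poses are not given: they have to be found in the camera images.
- clamp: Aluminium base plate fixed on the bench, 300 x 100 x 12 mm, from 130 mm behind to 170 mm ahead of its origin, which lies on its underside on the centre line. Its x runs from the jaw to the detector head, roughly away from the robot. Two guide rails, 10 mm high above the plate, 54 mm clear between them, run along x.
- jaw: Steel jaw sliding along clamp x. Origin: foot of its flat gripping face (looks to +x), on the plate. Block 40 long, 44 wide, 30 tall (mm); upright push plate 10 thick, 44 wide at its rear, 30 to 76 mm above the base plate. A light spring (2 to 4 N) keeps it back at clamp x = -35 mm; it can be pushed 30 mm forward to a dead stop and springs back when let go.
- head: Black vented detector head, fixed on the plate, at a place along clamp x that differs each time. Origin: foot of the flat face of its steel nose, on the plate, looking to the jaw. Nose 44 wide, 30 tall, 31 long (mm); housing behind it 98 wide, 72 tall, 95 long. The gap from jaw face to nose face is 48 to 74 mm with the jaw back.
- tray: Grey shallow parts tray, 210 x 150 mm (x, y), rim 14 mm high, floor 4 mm thick, fixed to the bench; origin under its centre.
- jaw_push (a point): Centre of the rear (pushing) face of the jaw's push plate, 40 mm behind the gripping face, 53 mm above the base plate.
- spacer0: One of four identical loose aluminium spacers, 70 g or so, standing upright, this one already in the channel by the head's nose, a few mm off it. Body 16 mm thick (x), 44 wide (y), 30 tall; on top in the middle a grip fin 6 mm thick (x), 24 wide (y), 27 tall, so 57 mm tall in all. Take it by the fin across its 24 mm width. Origin at the centre of the underside.
- spacer1: One of four identical loose aluminium spacers, 70 g or so, standing upright, this one in the tray. Same shape and origin as spacer0.
- spacer2: One of four identical loose aluminium spacers, 70 g or so, standing upright, this one in the tray. Same shape and origin as spacer0.
- spacer3: One of four identical loose aluminium spacers, 70 g or so, standing upright, this one in the tray. Same shape and origin as spacer0.
- weight: Bystander: small round brass weight, 18 mm across, 22 tall, lying loose in the tray.
- collar: Bystander: steel ring, 22 mm across, 10 tall, lying loose in the tray.
- jar: Bystander: amber jar, 36 mm across, 50 tall, on the bench.
- wrench: Bystander: steel wrench, 130 mm long, flat on the bench.
- mug: Bystander: white mug, 80 mm across, 95 tall.
- bottle: Bystander: white bottle, 60 mm across, 130 tall.
- mouse: Bystander: black computer mouse, 100 x 60 x 24 mm.
Not all that is in view belongs to the job. What is shaped like the spacer2 but blue is not meant.

How it is judged:
On the way:
1. a spacer from the tray stands upright in the channel between jaw and head, let go (((z of spacer1 in the frame of clamp between 0.009 and 0.016 m and y of spacer1 in the frame of clamp between -0.008 and 0.008 m and x of spacer1 in the frame of clamp between -0.036 and 0.036 m and angle between the x axis of spacer1 and the x axis of clamp, either way round below 0.15 rad and angle between spacer1's own z axis and vertical below 0.15 rad and contact force between the fingers and spacer1 below 0.1 N) or (z of spacer2 in the frame of clamp between 0.009 and 0.016 m and y of spacer2 in the frame of clamp between -0.008 and 0.008 m and x of spacer2 in the frame of clamp between -0.036 and 0.036 m and angle between the x axis of spacer2 and the x axis of clamp, either way round below 0.15 rad and angle between spacer2's own z axis and vertical below 0.15 rad and contact force between the fingers and spacer2 below 0.1 N) or (z of spacer3 in the frame of clamp between 0.009 and 0.016 m and y of spacer3 in the frame of clamp between -0.008 and 0.008 m and x of spacer3 in the frame of clamp between -0.036 and 0.036 m and angle between the x axis of spacer3 and the x axis of clamp, either way round below 0.15 rad and angle between spacer3's own z axis and vertical below 0.15 rad and contact force between the fingers and spacer3 below 0.1 N))), for 0.2 s.
At the end, for the whole second after the job is handed in: The robot pushes the still jaw (over 4 N), which presses the stack on the head's nose (over 2 N at both ends); every spacer stands upright on the plate in the channel, square within 0.15 rad and centred within 8 mm, or is over 180 mm from the clamp's origin ((contact force between jaw and spacer0 above 2 N or contact force between jaw and spacer1 above 2 N or contact force between jaw and spacer2 above 2 N or contact force between jaw and spacer3 above 2 N) and (contact force between head and spacer0 above 2 N or contact force between head and spacer1 above 2 N or contact force between head and spacer2 above 2 N or contact force between head and spacer3 above 2 N) and contact force between any of the fingers, the arm and jaw above 4 N and linear speed of jaw below 0.01 m/s and ((z of spacer0 in the frame of clamp between 0.009 and 0.016 m and y of spacer0 in the frame of clamp between -0.008 and 0.008 m and x of spacer0 in the frame of clamp between -0.036 and 0.036 m and angle between the x axis of spacer0 and the x axis of clamp, either way round below 0.15 rad and angle between spacer0's own z axis and vertical below 0.15 rad) or horizontal distance between spacer0 and clamp above 0.18 m) and ((z of spacer1 in the frame of clamp between 0.009 and 0.016 m and y of spacer1 in the frame of clamp between -0.008 and 0.008 m and x of spacer1 in the frame of clamp between -0.036 and 0.036 m and angle between the x axis of spacer1 and the x axis of clamp, either way round below 0.15 rad and angle between spacer1's own z axis and vertical below 0.15 rad) or horizontal distance between spacer1 and clamp above 0.18 m) and ((z of spacer2 in the frame of clamp between 0.009 and 0.016 m and y of spacer2 in the frame of clamp between -0.008 and 0.008 m and x of spacer2 in the frame of clamp between -0.036 and 0.036 m and angle between the x axis of spacer2 and the x axis of clamp, either way round below 0.15 rad and angle between spacer2's own z axis and vertical below 0.15 rad) or horizontal distance between spacer2 and clamp above 0.18 m) and ((z of spacer3 in the frame of clamp between 0.009 and 0.016 m and y of spacer3 in the frame of clamp between -0.008 and 0.008 m and x of spacer3 in the frame of clamp between -0.036 and 0.036 m and angle between the x axis of spacer3 and the x axis of clamp, either way round below 0.15 rad and angle between spacer3's own z axis and vertical below 0.15 rad) or horizontal distance between spacer3 and clamp above 0.18 m)); the arm keeps its last pose, push and grip.
It fails at once if a bystander is shifted by more than 30 mm (distance of any of weight, collar, jar, wrench, mug, bottle, mouse from where it was at the start of the episode above 0.03 m).
It also fails if it takes over 72 s, if anything falls off the work surface, if the arm or the gripper's body presses on something with over 40 N, if the wrist force passes 120 N, or if a joint passes its speed limit or range.

## Robot

A 6-joint arm with a two-finger parallel gripper is mounted at the origin on the work surface. World frame = base frame: x ahead of the robot, y to its left, z up, the work surface at z = 0. Lengths are in m, angles in rad, forces in N, time in s.
With the tool pointing down it reaches from about 0.3 to 0.875 m from the base axis. Payload 6.4 kg.
Tool frame: the origin (TCP) lies on the centre line of the jaws, within the pads' length; the fingertips stand 25 mm ahead of it and the grasp point (between the pads) lies 6 mm ahead of it; z points along the fingers, y is the line along which they close (so a half turn about z gives the same grasp; the last joint's range is limited). The gripper opens to 85 mm and grips with 20 to 120 N. Pads are 22 mm wide; open, the fingers measure 114 mm over their backs; the gripper's body (76 mm by 85 mm) begins 54 mm behind the grasp point. The pads swing forward as they close: fully open they stand 13 mm farther back than shut.
Start: joints at [-1.385, 0.181, 1.607, -0, 1.354, -0.206], TCP at [0.22, -0.531, 0.256] pointing down, gripper open.
Joint ranges: [-2.99, 2.99], [-0.89, 2.07], [0.3, 2.58], [-1.14, 4.28], [0, 2.63], [-3.12, 3.12]. Speed limits (rad/s): [2.57, 2.57, 3.01, 3.14, 3.14, 3.14].

## Interface

Orientations are given as a rotation vector (axis times angle).
In Python, from cell import env gives the robot as it stands.
- The arm moves only by the tool jog_arm, never from a script. Its argument "increments" is one flat list of numbers, 4 for each row, row after row: the shift along the tool's x, y, z in mm, then the turn about the tool's z in degrees. A call has 1 to 8 rows; each row is the pose to reach, as a shift and turn from the pose commanded when the call began, along the tool's axes at that moment; what a row does not reach only later rows make up. A row lasts 1/8 s, in which the tool goes at most 62.5 mm and 10.7 degrees, less where a joint would pass 70% of its speed; a pose out of reach is approached as far as the arm can. A call with a gripper value outside its range is refused whole. "grip" is the finger opening in mm, from 0 to 85.4, set as the call begins (left out, the last holds). The fingers move at their own pace and stop on an object; "newtons" is the grip in N (left out, the last holds). Time passes only in rows, so rows that repeat a pose let the fingers close. It gives the time, the measured TCP pose, the force, the opening and the grip force at its end, in the units of the state.
- env.get_state(): the state, without advancing time (a new reading comes with each control period).
- env.grab_frame(name): name is "side" or "top" or "wrist"; returns (picture, depth): 480x640x3 uint8, red, green, blue; 480x640 float32, m along the optical axis (not along the pixel's ray), 0 where there is no reading.
- env.calibration(name): a dict with "camera_matrix" (3x3 intrinsics, pixels), "R" (3x3) and "t" (3): a world point X has camera coordinates R X + t; the wrist camera has in their place "hand_eye" (4x4, takes a point from camera to tool coordinates, whose origin is the TCP and whose axes are the flange's). Camera axes: x right, y down, z forward; pixel columns grow to the right and rows downward; lengths in m; the calibration is good to about 2 mm. A picture is of the moment at which its call begins: read the wrist's pose just before it. calibration takes no time and is no camera call.
- env.job_done(): hands the job in; it is judged then, once.
The state is a dict: "t": time; "joints": joint angles; "qd": joint speeds; "tau": joint torques, N m; "position": TCP position; "tool_rot": TCP orientation; "force": force on the tool from outside, world axes, zero at the start; "moment": the same for the moment, N m; "grip_width": finger opening in m; "finger_force": force on a finger pad.
Only numpy, scipy, OpenCV 4.12 (cv2) and the standard library are available. Lean on these libraries where they do the work, as an engineer would, in place of code of your own. Each camera call takes 0.05 s, during which the arm holds its last target. There are 200 camera calls.

## Working session

There is one attempt and no reset: what is moved stays moved. The work goes in short steps, Python scripts to look and compute and a tool call to move; the robot and the scene stay as the last step left them, time stands still between calls to the robot, and variables do not carry over. Pictures are saved under pics/ and viewed, at most 10 in all, crops included, and the job is handed in when it is done.

Besides the shell and the picture viewer there is one more tool, called after "Call:" as a command line: name --argument value ..., lists and objects as JSON in quotes. jog_arm: Moves the arm, as the interface text tells. Its arguments: {"type":"object","properties":{"increments":{"type":"array","items":{"type":"number"}},"grip":{"type":"number"},"newtons":{"type":"number"}},"required":["increments"]}

```bash
mkdir -p pics
cat > h.py <<'E'
import numpy as np, cv2
from scipy.spatial.transform import Rotation as Rn
from cell import env
def shot(name):
    s=env.get_state(); p,d=env.grab_frame(name); c=env.calibration(name); K=np.array(c["camera_matrix"])
    if name=="wrist":
        H=np.array(c["hand_eye"]); T=np.eye(4); T[:3,:3]=Rn.from_rotvec(s["tool_rot"]).as_matrix(); T[:3,3]=s["position"]
        M=T@H
    else:
        M=np.eye(4); R=np.array(c["R"]); M[:3,:3]=R.T; M[:3,3]=-R.T@np.array(c["t"])
    v,u=np.mgrid[:480,:640]
    P=np.stack([(u-K[0,2])/K[0,0]*d,(v-K[1,2])/K[1,1]*d,d],-1)@M[:3,:3].T+M[:3,3]
    P[d==0]=np.nan
    return p,P
def save(name,p): cv2.imwrite(f"pics/{name}.png",p[...,::-1])
E
python3 - <<'E'
from h import *
s=env.get_state();print({k:np.round(v,3) for k,v in s.items()}); print(Rn.from_rotvec(s["tool_rot"]).as_matrix().round(3))
for n in("top","side"):
    p,P=shot(n);save(n+"0",p);np.savez("pics/"+n,p=p,P=P)
E
```

```text
{'t': np.float64(0.0), 'joints': array([-1.385,  0.182,  1.608, -0.   ,  1.354, -0.206]), 'qd': array([-0.001,  0.001,  0.001, -0.   , -0.001,  0.001]), 'tau': array([-1.0000e-03, -4.4488e+01, -3.5134e+01, -0.0000e+00,  9.0000e-03,
       -0.0000e+00]), 'position': array([ 0.219, -0.531,  0.255]), 'tool_rot': array([-3.08 , -0.611, -0.   ]), 'force': array([-0.314,  0.331, -0.163]), 'moment': array([-0.012,  0.035,  0.014]), 'finger_force': np.float64(0.0), 'grip_width': np.float64(0.085)}
[[ 0.924  0.382 -0.   ]
 [ 0.382 -0.924  0.002]
 [ 0.    -0.002 -1.   ]]
```

View pics/top0.png

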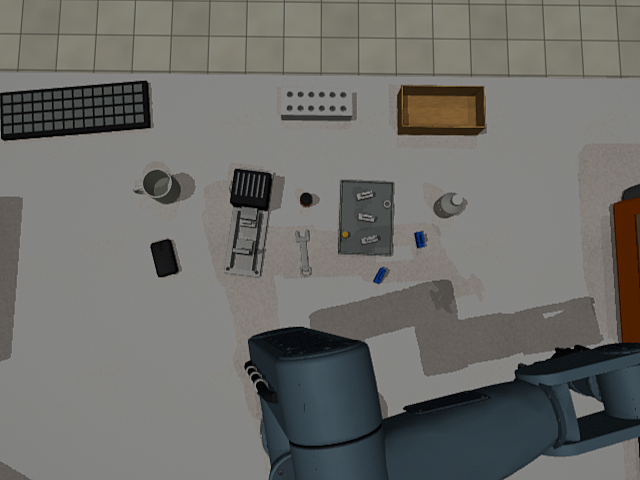

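View pics/side0.png

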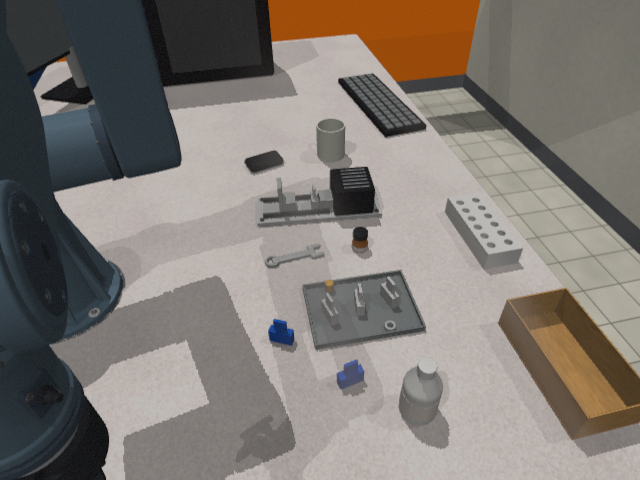

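The top view shows the tray at about (366,217), with three spacers at (365,195), (367,217) and (370,240). The clamp is at about (245,235), with its head at (251,188). The blue decoys sit at (420,240) and (381,275).

Run:
```python
from h import *
f=np.load("pics/top.npz");P=f["P"]
for u,v in[(366,217),(245,240),(251,188),(306,199),(156,184),(450,203),(303,250),(163,258)]: print((u,v),P[v,u].round(3))
def rect(m,name):
    Q=P[m][:,:2]; 
    if len(Q)<8: return
    (c,w,a)=cv2.minAreaRect(Q.astype(np.float32)); print(name,len(Q),np.round(c,3),np.round(w,3),round(a,1),"zmax",P[m][:,2].max().round(3), "med",np.median(Q,0).round(3))
v,u=np.mgrid[:480,:640]
for u0,v0 in[(365,195),(367,217),(370,240)]:
    m=(abs(u-u0)<16)&(abs(v-v0)<11)
    rect(m&(P[...,2]>.018),"spacer"); rect(m&(P[...,2]>.045),"fin")
m=(u>222)&(u<275)&(v>165)&(v<278)
rect(m&(P[...,2]>.006),"clamp");rect(m&(P[...,2]>.06)&(v<215),"head")
rect(m&(P[...,2]>.075)&(v>225),"pushplate");rect(m&(P[...,2]>.055)&(v>205)&(v<235),"fin0")
rect((u>335)&(u<398)&(v>176)&(v<260)&(P[...,2]>.003),"tray")
```

```text
(366, 217) [ 0.572 -0.168  0.057]
(245, 240) [0.509 0.16  0.044]
(251, 188) [0.643 0.142 0.088]
(306, 199) [ 0.622 -0.005  0.048]
(156, 184) [0.67  0.42  0.006]
(450, 203) [ 0.602 -0.38   0.112]
(303, 250) [0.485 0.003 0.009]
(163, 258) [0.46  0.387 0.019]
spacer 108 [ 0.636 -0.166] [0.016 0.044] 11.2 zmax 0.067 med [ 0.634 -0.164]
fin 31 [ 0.637 -0.166] [0.007 0.024] 17.6 zmax 0.067 med [ 0.636 -0.165]
spacer 108 [ 0.574 -0.171] [0.044 0.016] 81.1 zmax 0.067 med [ 0.572 -0.168]
fin 28 [ 0.574 -0.17 ] [0.024 0.006] 81.4 zmax 0.067 med [ 0.574 -0.17 ]
spacer 100 [ 0.513 -0.179] [0.016 0.045] 13.0 zmax 0.066 med [ 0.512 -0.177]
fin 24 [ 0.513 -0.178] [0.005 0.022] 12.1 zmax 0.066 med [ 0.512 -0.177]
clamp 3988 [0.565 0.158] [0.312 0.142] 0.7 zmax 0.093 med [0.567 0.152]
head 1364 [0.645 0.149] [0.106 0.097] 83.5 zmax 0.093 med [0.643 0.145]
pushplate 68 [0.474 0.165] [0.043 0.01 ] 84.6 zmax 0.092 med [0.475 0.164]
fin0 73 [0.574 0.134] [0.063 0.048] 87.2 zmax 0.086 med [0.594 0.139]
tray 3134 [ 0.579 -0.177] [0.235 0.174] 0.0 zmax 0.067 med [ 0.576 -0.172]
```

Call:
jog_arm --increments '[60, -25, 0, 6, 120, -50, 0, 12, 180, -76, 0, 18, 240, -102, 0, 24, 300, -127, 0, 31, 360, -153, 0, 31, 420, -178, 0, 31, 466, -198, 0, 31]' --grip 50 --newtons 40

```text
t: 1.1
position: [0.5713, -0.1733, 0.256]
tool_rot: [3.133, -0.234, -0.001]
force: [0.7, -1.4, 0.1]
grip_width: 0.0502
finger_force: 0.0
```

Call:
jog_arm --increments '[0, 0, 0, 0]'

```text
t: 1.23
position: [0.5722, -0.1711, 0.2556]
tool_rot: [-3.132, 0.225, 0.001]
force: [-0.5, -0.5, -1.2]
grip_width: 0.0499
finger_force: 0.0
```

Run:
```python
from h import *
p,P=shot("wrist");save("w1",p);np.savez("pics/w1",p=p,P=P)
s=env.get_state();print(s["t"],s["position"],Rn.from_rotvec(s["tool_rot"]).as_matrix().round(3),s["grip_width"])
p,P=shot("top");np.savez("pics/top1",p=p,P=P)
```

```text
1.275 [ 0.57096689 -0.17292608  0.25550393] [[ 0.989 -0.145 -0.001]
 [-0.145 -0.989  0.001]
 [-0.001 -0.    -1.   ]] 0.049742060059598525
```

View pics/w1.png

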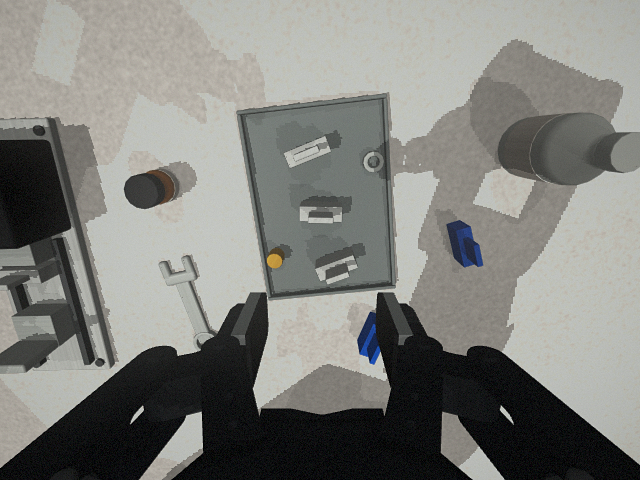

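The wrist view shows the middle spacer at (321,212), nearly square to the gripper. The weight is at (274,260) and the collar at (373,161), both clear of the fingers.

```bash
cat >> h.py <<'E'
def rect(P,m,name):
    Q=P[m]; c,w,a=cv2.minAreaRect(Q[:,:2].astype(np.float32))
    print(name,len(Q),np.round(c,4),np.round(w,4),round(a,1),"z",np.median(Q[:,2]).round(4))
E
python3 - <<'E'
from h import *
P=np.load("pics/w1.npz")["P"];v,u=np.mgrid[:480,:640];z=P[...,2]
for u0,v0 in[(307,150),(321,212),(336,267)]:
    m=(abs(u-u0)<30)&(abs(v-v0)<26)
    rect(P,m&(z>.02),"body");rect(P,m&(z>.045),"fin")
rect(P,(abs(u-310)<10)&(abs(v-240)<8),"floor")
for f in("top","top1"):
    P=np.load(f"pics/{f}.npz")["P"];z=P[...,2]
    m=(u>222)&(u<275)&(v>165)&(v<278)
    print(np.median(z[(u>290)&(u<330)&(v>205)&(v<225)]))
E
```

```text
body 769 [ 0.6358 -0.1653] [0.016 0.044] 13.2 z 0.0339
fin 190 [ 0.6359 -0.1654] [0.006  0.0239] 13.0 z 0.0603
body 787 [ 0.5738 -0.1694] [0.0433 0.0159] 80.7 z 0.034
fin 228 [ 0.5734 -0.1694] [0.0235 0.0065] 81.5 z 0.0598
body 856 [ 0.5123 -0.1774] [0.0165 0.0442] 13.3 z 0.034
fin 256 [ 0.5126 -0.1774] [0.0063 0.024 ] 12.4 z 0.0593
floor 285 [ 0.5382 -0.1524] [0.0207 0.0172] 81.6 z nan
nan
nan
```

Call:
jog_arm --increments '[2, -2, 60, 0.7, 2, -2, 120, 0.7, 2, -2, 160, 0.7, 2, -2, 180, 0.7, 2, -2, 192, 0.7, 2, -2, 192, 0.7]'

```text
t: 2.08
position: [0.5727, -0.174, 0.0647]
tool_rot: [3.131, -0.254, 0.001]
force: [-0.0, -0.4, 1.7]
grip_width: 0.0501
finger_force: 0.0
```

Call:
jog_arm --increments '[0, 0, 0, 0, 0, 0, 0, 0, 0, 0, 0, 0, 0, 0, 0, 0]' --grip 10 --newtons 40

```text
t: 2.58
position: [0.5737, -0.1738, 0.066]
tool_rot: [3.13, -0.253, 0.004]
force: [-0.4, 0.6, 5.9]
grip_width: 0.0225
finger_force: 39.8
```

Call:
jog_arm --increments '[0, 0, -20, 0, 0, 0, -70, 0, 0, 0, -120, 0, 0, 0, -160, 0, 0, 0, -180, 0, 0, 0, -180, 0]'

```text
t: 3.32
position: [0.5735, -0.1738, 0.2475]
tool_rot: [3.129, -0.253, 0.007]
force: [0.0, 0.0, 0.3]
grip_width: 0.0223
finger_force: 39.4
```

Call:
jog_arm --increments '[-20, -50, 0, -2, -40, -105, 0, -4, -65, -160, 0, -4, -90, -220, 0, -4, -110, -275, 0, -4, -120, -303, 0, -4, -126, -318, 0, -4, -126, -318, 0, -4]'

```text
t: 4.32
position: [0.4988, 0.1611, 0.2436]
tool_rot: [3.138, -0.142, -0.002]
force: [0.7, -0.1, -0.6]
grip_width: 0.0227
finger_force: 39.5
```

Call:
jog_arm --increments '[0, 0, 0, 0, 0, 0, 0, 0]'

```text
t: 4.58
position: [0.4997, 0.1596, 0.2442]
tool_rot: [3.138, -0.147, -0.0]
force: [-0.3, -0.3, -1.0]
grip_width: 0.0228
finger_force: 39.5
```

Run:
```python
from h import *
p,P=shot("wrist");save("w2",p);np.savez("pics/w2",p=p,P=P)
s=env.get_state();print(s["t"],s["position"],Rn.from_rotvec(s["tool_rot"]).as_matrix().round(3),s["grip_width"])
```

```text
4.625 [0.49963823 0.15968251 0.24422877] [[ 0.996 -0.093 -0.   ]
 [-0.093 -0.996 -0.   ]
 [-0.     0.    -1.   ]] 0.02271372696364617
```

View pics/w2.png

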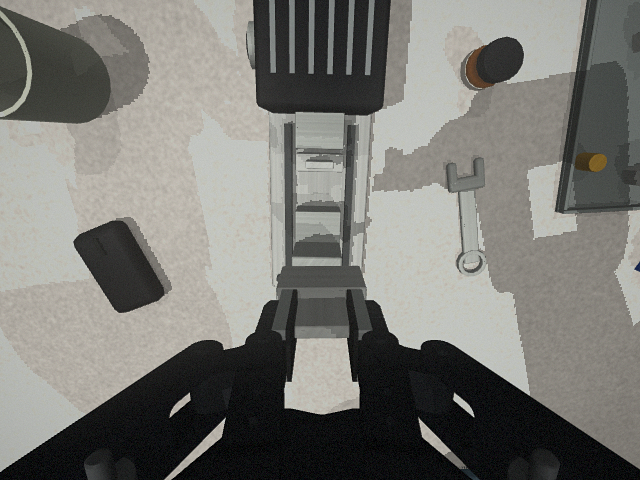

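The head's nose top is at about (320,130), the spacer0 fin at (320,165) and the jaw at rows 205-260. The held spacer is at rows 267-335 and looks square.

Run:
```python
from h import *
P=np.load("pics/w2.npz")["P"];v,u=np.mgrid[:480,:640]
a=np.radians(-5.4);ex=np.array([np.cos(a),np.sin(a)]);ey=np.array([-ex[1],ex[0]]);O=np.array([.5437,.1584])
D=P[...,:2]-O;X=D@ex;Y=D@ey;Z=P[...,2]
for r in range(112,345,4):
    print(r,[tuple((np.array([X[r,c],Y[r,c],Z[r,c]])*1000).round(1)) for c in(302,340)])
m=(v>110)&(v<265)&(u>270)&(u<370)
rect(P,m&(Z>.06)&(v>145)&(v<175),"fin0")
rect(P,m&(Z>.038)&(Z<.05)&(v>120)&(v<147),"nose")
rect(P,m&(Z>.036)&(Z<.05)&(v>200)&(v<240),"jawblock")
rect(P,m&(Z>.018)&(Z<.027)&(v>120)&(v<240),"rails")
rect(P,(Z>.15)&(v>255)&(v<340)&(u>275)&(u<365),"held")
rect(P,(v<112)&(u>240)&(u<400)&(Z>.06),"house")
```

```text
112 [(np.float64(53.1), np.float64(14.4), np.float64(41.5)), (np.float64(52.6), np.float64(-18.8), np.float64(49.4))]
116 [(np.float64(49.8), np.float64(14.5), np.float64(40.9)), (np.float64(49.8), np.float64(-19.2), np.float64(42.4))]
120 [(np.float64(46.4), np.float64(14.5), np.float64(42.4)), (np.float64(46.5), np.float64(-19.3), np.float64(41.4))]
124 [(np.float64(43.1), np.float64(14.5), np.float64(42.0)), (np.float64(43.1), np.float64(-19.3), np.float64(41.5))]
128 [(np.float64(39.7), np.float64(14.7), np.float64(41.0)), (np.float64(39.7), np.float64(-19.4), np.float64(40.9))]
132 [(np.float64(36.3), np.float64(14.7), np.float64(42.1)), (np.float64(36.3), np.float64(-19.4), np.float64(41.5))]
136 [(np.float64(32.9), np.float64(14.7), np.float64(42.5)), (np.float64(32.9), np.float64(-19.5), np.float64(41.6))]
140 [(np.float64(29.4), np.float64(14.8), np.float64(41.3)), (np.float64(29.4), np.float64(-19.5), np.float64(41.8))]
144 [(np.float64(26.0), np.float64(14.9), np.float64(41.5)), (np.float64(26.0), np.float64(-19.6), np.float64(41.0))]
148 [(np.float64(22.5), np.float64(14.
[... 5602 characters left out ...]
[(np.float64(-46.4), np.float64(5.2), np.float64(239.3)), (np.float64(-46.3), np.float64(-10.5), np.float64(239.4))]
340 [(np.float64(-206.1), np.float64(21.0), np.float64(0.1)), (np.float64(-207.1), np.float64(-25.8), np.float64(-1.5))]
344 [(np.float64(-212.4), np.float64(21.1), np.float64(-0.9)), (np.float64(-211.5), np.float64(-25.8), np.float64(0.4))]
fin0 221 [0.5533 0.1568] [0.0237 0.006 ] 84.5 z 0.0684
nose 1266 [0.5784 0.1543] [0.0442 0.0215] 84.6 z 0.0416
jawblock 1337 [0.4938 0.1643] [0.0439 0.0288] 83.5 z 0.0419
rails 1786 [0.5303 0.16  ] [0.0682 0.1149] 83.4 z 0.0216
held 6331 [0.5008 0.1601] [0.044  0.0229] 84.3 z 0.2252
house 14806 [0.6332 0.1529] [0.108  0.0733] 83.4 z 0.0836
```

Call:
jog_arm --increments '[33, -2.6, 30, 0.9, 33, -2.6, 80, 0.9, 33, -2.6, 120, 0.9, 33, -2.6, 145, 0.9, 33, -2.6, 158, 0.9, 33, -2.6, 164, 0.9, 33, -2.6, 167, 0.9, 33, -2.6, 167, 0.9]'

```text
t: 5.62
position: [0.533, 0.1604, 0.0781]
tool_rot: [-3.137, 0.168, -0.002]
force: [0.2, 0.3, -1.1]
grip_width: 0.0227
finger_force: 39.5
```

Call:
jog_arm --increments '[0, 0, 1, 0, 0, 0, 2, 0, 0, 0, 2, 0]'

```text
t: 6.0
position: [0.5324, 0.1604, 0.0754]
tool_rot: [-3.137, 0.168, -0.0]
force: [-0.7, -0.3, -1.6]
grip_width: 0.023
finger_force: 39.5
```

Call:
jog_arm --increments '[0, 0, 1, 0, 0, 0, 2, 0, 0, 0, 2, 0]'

```text
t: 6.38
position: [0.5328, 0.1605, 0.074]
tool_rot: [-3.137, 0.168, -0.001]
force: [-1.0, 0.4, 5.9]
grip_width: 0.0228
finger_force: 40.1
```

Call:
jog_arm --increments '[0, 0, 0, 0, 0, 0, 0, 0, 0, 0, 0, 0]' --grip 40

```text
t: 6.75
position: [0.5323, 0.1603, 0.0731]
tool_rot: [3.137, -0.169, -0.0]
force: [-0.8, 0.3, -0.7]
grip_width: 0.0397
finger_force: 0.0
```

Call:
jog_arm --increments '[0, 0, -10, 0, 0, 0, -40, 0, -20, 0, -90, 0, -60, 0, -140, 0, -120, 0, -170, 0, -150, 0, -170, 0, -150, 0, -170, 0]'

```text
t: 7.62
position: [0.3818, 0.1769, 0.2445]
tool_rot: [-3.137, 0.166, -0.004]
force: [-0.1, -0.6, 0.0]
grip_width: 0.0398
finger_force: 0.0
```

Run:
```python
from h import *
p,P=shot("wrist");save("w3",p);np.savez("pics/w3",p=p,P=P)
s=env.get_state();print(s["t"],s["position"],Rn.from_rotvec(s["tool_rot"]).as_matrix().round(3),s["grip_width"])
```

```text
7.675 [0.38309438 0.17664035 0.2443479 ] [[ 0.994 -0.106  0.003]
 [-0.106 -0.994  0.   ]
 [ 0.003 -0.001 -1.   ]] 0.04013214566680337
```

View pics/w3.png

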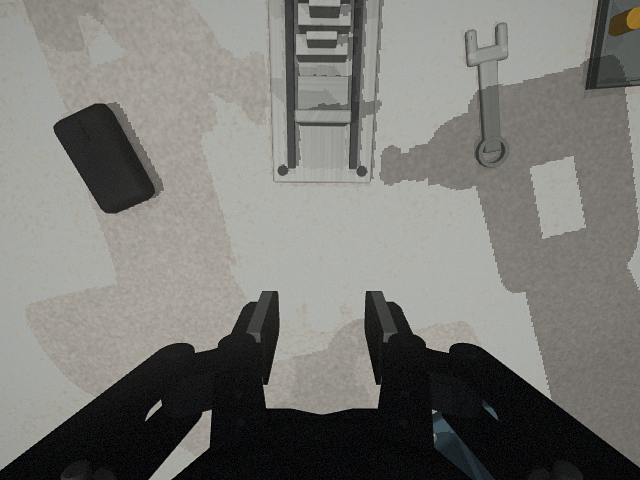

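The second spacer stands square in the channel in front of spacer0: the fins are at (325,10) and (323,42), and the jaw is at (323,95). Next I close the fingers and push the jaw.

Call:
jog_arm --increments '[20, 0, 40, 0, 45, 0, 90, 0, 50, 0, 130, 0, 50, 0, 155, 0, 50, 0, 169, 0, 50, 0, 169, 0, 50, 0, 169, 0]' --grip 0

```text
t: 8.55
position: [0.434, 0.1711, 0.0753]
tool_rot: [-3.137, 0.169, -0.003]
force: [0.0, -0.2, 1.0]
grip_width: -0.0004
finger_force: 0.0
```

Call:
jog_arm --increments '[6, 0, 0, 0, 12, 0, 0, 0, 16, 0, 0, 0, 20, 0, 0, 0, 24, 0, 0, 0, 28, 0, 0, 0, 32, 0, 0, 0, 32, 0, 0, 0]'

```text
t: 9.55
position: [0.4649, 0.1675, 0.0742]
tool_rot: [3.137, -0.169, -0.0]
force: [-2.3, 0.2, 2.4]
grip_width: -0.0001
finger_force: 1.3
```

Call:
jog_arm --increments '[2, 0, 0, 0, 4, 0, 0, 0, 6, 0, 0, 0, 8, 0, 0, 0, 10, 0, 0, 0, 12, 0, 0, 0, 12, 0, 0, 0, 12, 0, 0, 0]'

```text
t: 10.55
position: [0.4768, 0.1662, 0.0742]
tool_rot: [3.137, -0.169, 0.0]
force: [-3.6, -0.8, 2.2]
grip_width: -0.0002
finger_force: 1.5
```

Call:
jog_arm --increments '[1, 0, 0, 0, 2, 0, 0, 0, 3, 0, 0, 0, 4, 0, 0, 0, 4, 0, 0, 0, 4, 0, 0, 0]'

```text
t: 11.3
position: [0.4804, 0.1658, 0.0742]
tool_rot: [3.137, -0.168, -0.001]
force: [-4.5, -2.5, 2.9]
grip_width: 0.0002
finger_force: 2.0
```

Call:
jog_arm --increments '[1, 0, 0, 0, 2, 0, 0, 0, 2, 0, 0, 0]'

```text
t: 11.68
position: [0.4824, 0.1656, 0.0742]
tool_rot: [3.137, -0.169, -0.001]
force: [-4.5, -3.6, 1.5]
grip_width: 0.0002
finger_force: 2.0
```

Call:
jog_arm --increments '[1, 0, 0, 0, 2, 0, 0, 0, 2, 0, 0, 0]'

```text
t: 12.05
position: [0.4832, 0.1655, 0.0742]
tool_rot: [3.137, -0.168, -0.005]
force: [-10.7, -2.1, 7.5]
grip_width: 0.0004
finger_force: 4.5
```

Call:
jog_arm --increments '[0.5, 0, 0, 0, 1, 0, 0, 0, 1, 0, 0, 0]'

```text
t: 12.42
position: [0.4832, 0.1655, 0.0742]
tool_rot: [3.136, -0.168, -0.009]
force: [-14.3, -2.9, 13.5]
grip_width: -0.0002
finger_force: 6.7
```

Run:
```python
from h import *
s=env.get_state();print(s["t"],s["position"],s["force"])
for n in("side","wrist"):
    p,P=shot(n);np.savez("pics/"+n+"4",p=p,P=P)
    if n=="side": save("s4",cv2.resize(p[160:235,245:395],None,fx=5,fy=5))
    else: save("w4",p)
```

```text
12.425 [0.48322492 0.16547776 0.07419199] [-14.31014357  -2.94840573  13.5190709 ]
```

View pics/s4.png

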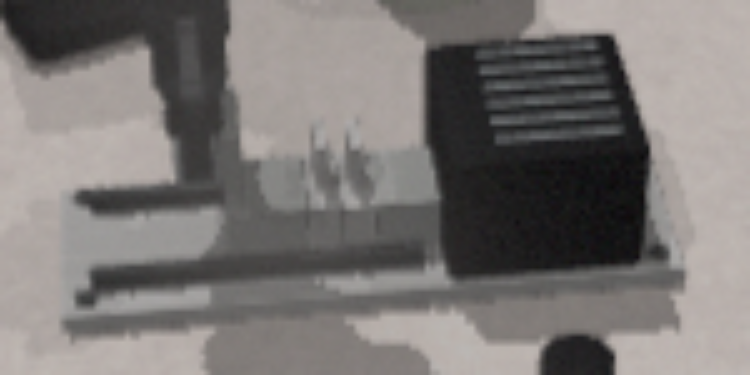

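View pics/w4.png

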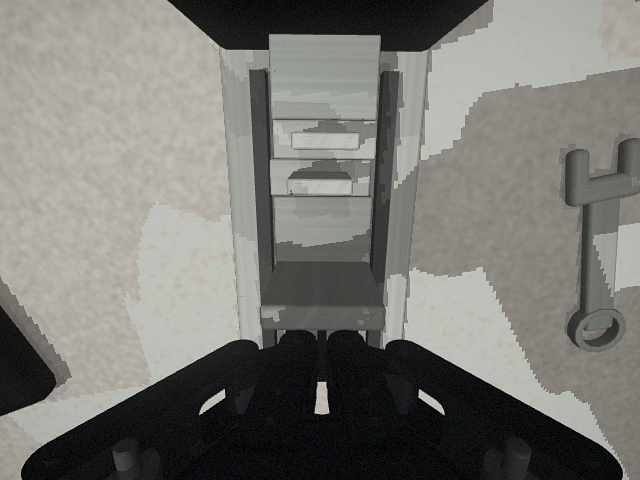

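Both pictures show the stack closed: the jaw, two spacers and the nose touch with no gaps (wrist image rows 120, 158 and 196). The jaw's push is about 14 N.

Call:
jog_arm --increments '[0.5, 0, 0, 0, 0.5, 0, 0, 0, 0.5, 0, 0, 0, 0.5, 0, 0, 0]'

```text
t: 13.02
position: [0.4832, 0.1655, 0.0742]
tool_rot: [3.136, -0.168, -0.01]
force: [-16.5, -2.5, 14.8]
grip_width: 0.0004
finger_force: 7.5
```

```bash
python3 -c "
from cell import env
s=env.get_state();print(s['t'],s['position'],s['force'])
print(env.job_done())"
```

```text
13.025 [0.48324164 0.16545376 0.07417378] [-16.45877913  -2.48925897  14.83860813]
the job is handed in; nothing more can be done
None
```

I stood one spacer from the tray beside spacer0, and the jaw now pinches the two-spacer stack against the head with a push of about 16 N; the job was handed in with that push held, at about 13 s of the 72 s allowed (no verdict came back).

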